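Ready the brush soak: hold-down bar on, tablet held over the tub in the tongs

TASK

Get the brush soak ready: lay the steel hold-down bar across the blue tub so that it sits flat in both notches over the grooming brush with its ends sticking out about evenly, setting it down without dropping it, and let go of it. Then take the tongs, pinch the white sanitiser tablet in their jaws (only the tongs may touch it) and lift it off its dish. Finish while still holding it so, at rest over the inside of the tub about a hand's breadth above the rim, with tongs and tablet touching neither tub nor bar, and leave the other things on the counter where they are.

Things in the scene. Friction and masses are not known exactly. Their poses are not given: they have to be found in the camera images.
- tub: Fixed blue plastic soak tub, open on top: 180 mm along its x, 300 mm along its y, rim 90 mm high, walls 6 mm, outer lip 9 mm. Origin: centre of its underside, z up. The middle of each long wall (x = +87 and -87 mm, y = 0) has an open-topped notch 34 mm wide along y, its floor 74 mm above the underside (16 mm below the rim). Inside: 84 mm either side in x, 144 mm in y. Only the brush is in it.
- bar: Loose stainless hold-down bar, 230 mm long (along its x), 22 mm wide (y), 12 mm thick (z), 0.45 kg, lying flat on the counter. Origin: centre of its underside. Its place is across the tub along the tub's x, one end part in each notch, its underside then 74 mm above the tub's underside.
- tongs: Loose steel kitchen tongs lying on their side, 246 mm long, 126 g, arms opening level. Origin: midway between the two green grip sleeves, at the centre of mass, 16 mm above the counter; x forward to the jaws, z up. Grip outside the sleeves (60 mm long, 25 mm high, centred on the origin), closing along y: 54 mm across when open, 39 mm on the tablet. Hinge at x = -100 mm, pull ring to -134 mm.
- tongs_jaws (a point): Point midway between the two cupped jaws, 100 mm ahead of the tongs' origin along their x, same height; the tablet's axis belongs here. Jaws 32 mm high (16 mm above and below this point), about 35 mm long along x, 70 mm apart inside when open; this gap shrinks 2 mm per 1 mm that the sleeves are closed.
- tongs_left (a joint): Closing angle of each tongs arm (both move alike), spring-loaded: 0 open, 0.075 on the 40 mm tablet, 0.13 rad shut on nothing. At the sleeves the spring pushes back with 4 N at first touch, 7 N with the tablet held: closing the sleeves to 47 mm carries the tongs with the jaws still open; a grip of 20 to 25 N then pinches the tablet firmly.
- dish: Fixed flat blue ceramic dish, a square slab 110 mm x 110 mm, 12 mm thick, flat on top with no rim. Origin: centre of its underside.
- tablet: Loose white round sanitiser tablet, 40 mm in diameter, 22 mm high, about 42 g, lying flat on the dish. Origin: centre of its underside, z along its axis.
- brush: Horse grooming brush with wooden back and dark bristles, 66 mm x 165 mm (y) x 58 mm high, lying in the tub, its long side along the tub's y, its top 64 mm above the tub's underside. Origin: centre of its underside. Leave it there.
- dispenser: Bystander: empty stainless push-pump dispenser, 72 mm in diameter, 191 mm high, upright, its spout reaching 64 mm from the axis at the top. Origin: centre of its underside.
- stain_stick: Bystander: yellow plastic stain stick with cap on, 33 mm in diameter, 112 mm high, standing. Origin: centre of its underside.
- shoe_horn: Bystander: wooden shoe horn lying flat, 240 mm long (x), 48 mm wide. Origin: on its underside near mid-length.
- tablet_jar: Bystander: closed white tablet jar with red lid, 84 mm in diameter, 105 mm high. Origin: centre of its underside.
- hoof_pick: Bystander: hoof pick with red handle lying flat, 170 mm long (x), 18 mm high. Origin: on its underside near mid-length.
Not all that is in view belongs to the job. Of the things that look like the bar, take the one that is farthest to the robot's right at the start. Several things have the shape of the dish; the one meant has the colours described above.

How it is judged:
By the outcome, as a careful person would: the job done as asked, in the order asked, and still so for the second after the job is handed in, while the arm keeps its last pose, push and grip.
It also fails if it takes over 70 s, if anything falls off the work surface, if the arm or the gripper's body presses on something with over 40 N, if the wrist force passes 120 N, or if a joint passes its speed limit or range.

ROBOT

A 6-joint arm with a two-finger parallel gripper is mounted at the origin on the work surface. World frame = base frame: x ahead of the robot, y to its left, z up, the work surface at z = 0. Lengths are in mm, angles in rad, forces in N, time in s.
With the tool pointing down it reaches from about 250 to 775 mm from the base axis. Payload 8.9 kg.
Tool frame: the origin (TCP) lies at the very end of the fingers, on their centre line; the grasp point (between the pads) lies 19 mm behind it; z points along the fingers, y is the line along which they close (so a half turn about z gives the same grasp; the last joint's range is limited). The gripper opens to 85 mm and grips with 20 to 120 N. Pads are 22 mm wide; open, the fingers measure 114 mm over their backs; the gripper's body (76 mm by 85 mm) begins 54 mm behind the grasp point. The pads swing forward as they close: fully open they stand 13 mm farther back than shut.
Start: joints at [1.081, 0.291, -0.153, 1.127, 0, 1.431], TCP at [180.41, 493.027, 231.305] pointing down, gripper open.
Joint ranges: [-2.52, 2.52], [-0.91, 1.74], [-1.3, 1.37], [-1.96, 2.02], [-1.52, 1.47], [-3.14, 3.14]. Speed limits (rad/s): [2.22, 2.22, 2.79, 3.14, 3.14, 3.14].

INTERFACE

Orientations are given as a unit quaternion [x, y, z, w].
In Python, from station import robot gives the robot as it stands.
- The arm moves only by the shell command python3 -m creep 'ROWS' [OPENING] [FORCE]. ROWS is a JSON object of lists of equal length, an entry for each row: "travel": the shift along the tool's x, y, z scaled (see below), a list of three; "rotation": the turn, a rotation vector about the tool's x, y, z scaled (see below), a list of three. A call has 1 to 8 rows; each row shifts and turns the commanded pose from where the row before left it, along the tool's axes as they then stand; what a row does not reach is not made up. The controller multiplies each number of a shift by 0.04 m and each number of a turn by 90 degrees. A row lasts 1/12 s, in which the tool goes at most 41.7 mm and 7.16 degrees, less where a joint would pass 70% of its speed; a pose out of reach is approached as far as the arm can. A call with a number of a shift or a turn outside -1 to 1 is refused whole. A call with a gripper value outside its range is refused whole. OPENING is the opening, from -1 (shut) to 1 (fully open), so that 0 is half open, set as the call begins (- or left out, the last holds). The fingers move at their own pace and stop on an object; FORCE is the grip in N (left out, the last holds). Time passes only in rows, so rows that do not move let the fingers close. It gives the time, the measured TCP pose, the force, the opening and the grip force at its end, in the units of the state.
- robot.observe(): the state, without advancing time (a new reading comes with each control period).
- robot.get_image(name): name is "scene" or "top"; returns a dict with "pixels" (384x512x3 uint8, red, green, blue), "depth" (384x512 float32, mm along the optical axis (not along the pixel's ray), 0 where there is no reading), "fx", "fy", "cx", "cy" (pixels), "origin" and "rotation" of the camera in the world. Camera axes: x right, y up, looking along -z (the intrinsics and any distortion apply to the point x, -y, -z); pixel columns grow to the right and rows downward; lengths in mm; the calibration is good to about 2 mm. A picture is of the moment at which its call begins.
- robot.sign_off(): hands the job in; it is judged then, once.
The state is a dict: "time_s": time; "joints": joint angles; "dq": joint speeds; "effort": joint torques, N m; "ee_pos": TCP position; "tcp_rot": TCP orientation; "ft_force": force on the tool from outside, world axes, zero at the start; "wrist_torque": the same for the moment, N m; "gripper_width": finger opening in mm; "gripper_force": force on a finger pad.
Only numpy, scipy, OpenCV 4.12 (cv2) and the standard library are available. Lean on these libraries where they do the work, as an engineer would, in place of code of your own. Each camera call takes 0.05 s, during which the arm holds its last target. There are 200 camera calls.

## Working session

There is one attempt and no reset: what is moved stays moved. The work goes in short steps, Python scripts to look and compute and a shell command to move; the robot and the scene stay as the last step left them, time stands still between calls to the robot, and variables do not carry over. Pictures are saved under pics/ and viewed, at most 10 in all, crops included, and the job is handed in when it is done.

```bash
ls; mkdir -p pics
cat > h.py <<'E'
import numpy as np, cv2
from station import robot
def grab(name,tag):
    im=robot.get_image(name); np.savez(f'pics/{tag}.npz',**{k:np.asarray(v) for k,v in im.items()})
    cv2.imwrite(f'pics/{tag}.png',im['pixels'][:,:,::-1]); return im
def load(tag): return dict(np.load(f'pics/{tag}.npz'))
def world(im,u,v,z=None):
    d=np.array([(u-im['cx'])/im['fx'],-(v-im['cy'])/im['fy'],-1.0])
    R=np.array(im['rotation']);o=np.array(im['origin']);r=R@d
    s=(z-o[2])/r[2] if z is not None else im['depth'][int(round(v)),int(round(u))]
    return o+s*r
def cloud(im):
    v,u=np.mgrid[:384,:512]; D=im['depth']
    P=np.stack([(u-im['cx'])/im['fx']*D,-(v-im['cy'])/im['fy']*D,-D],-1)
    return P@np.array(im['rotation']).T+np.array(im['origin'])
E
python3 - <<'E'
from h import *
for n in('top','scene'):
    im=grab(n,n+'0'); print(n,im.keys(),im['fx'],im['cx'],im['cy'],im['origin'],np.round(im['rotation'],3).tolist())
a=cv2.imread('pics/top0.png');cv2.imwrite('pics/top0b.png',cv2.resize(a,(800,600),interpolation=cv2.INTER_CUBIC))
print(robot.observe())
E
```

```text
pics
top dict_keys(['pixels', 'depth', 'fx', 'fy', 'cx', 'cy', 'origin', 'rotation']) 386.8896287148341 252.46495894835263 194.17236900940446 [ 384.60627656   59.83895108 1212.37908871] [-0.021, 0.02, 0.709, -0.704]
scene dict_keys(['pixels', 'depth', 'fx', 'fy', 'cx', 'cy', 'origin', 'rotation']) 471.15653093101935 253.54118967049888 187.5255911105718 [ 937.9136643   749.69350543 1143.91215943] [0.097, 0.308, 0.904, 0.279]
{'time_s': 0.1, 'joints': array([ 1.08070718e+00,  2.91209319e-01, -1.54041651e-01,  1.12671045e+00,
       -1.60220295e-05,  1.43149331e+00]), 'dq': array([ 0.00054087, -0.00062012,  0.00154255,  0.00132464,  0.00025376,
        0.00050582]), 'effort': array([ 1.41442357e-03, -5.37977672e+01,  3.31919754e+01,  9.31755843e-03,
       -1.96880414e-04, -2.57740837e-06]), 'ee_pos': array([180.22497938, 492.67777755, 230.80076961]), 'tcp_rot': array([ 1.74495151e-01,  9.84657861e-01, -5.56419018e-04, -1.72697036e-04]), 'ft_force': array([-0.32808269,  0.37303689, -0.8731201 ]), 'wrist_torque': array([ 0.03638594,  0.00453506, -0.00628088]), 'gripper_force': 0.0, 'gripper_width': 85.88872896608099}
```

View pics/top0b.png

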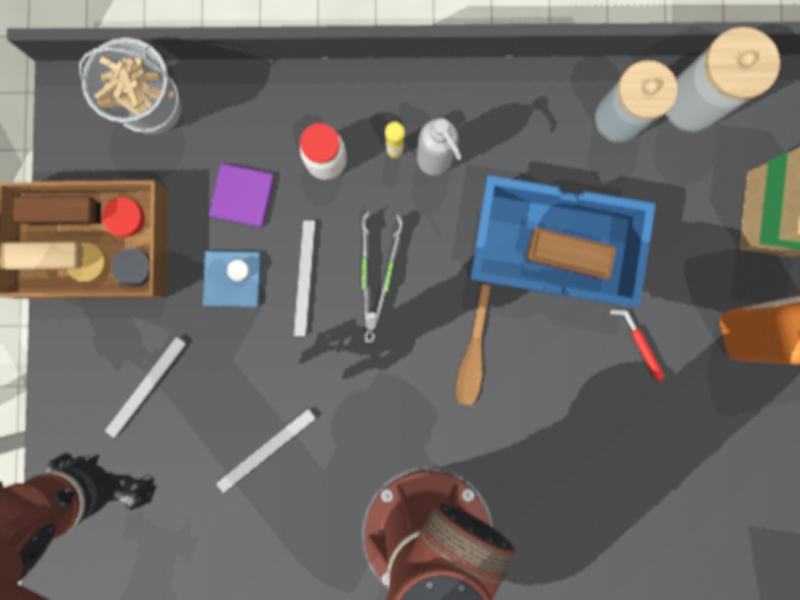

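View pics/scene0.png

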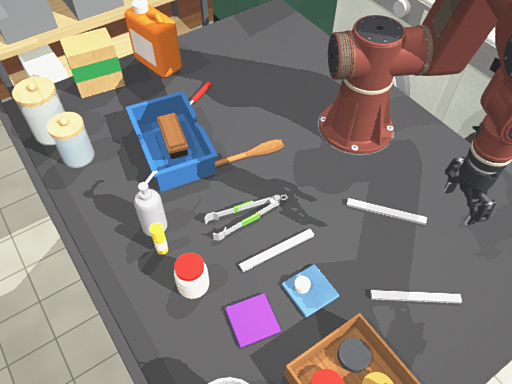

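The top view (800x600) shows three bars, at (304,278), (266,450) and (147,387). The rightmost is (304,278). The tub is at (563,240), tilted about 8° in the image, and the brush inside it is at (572,252). The tongs' sleeves are at (364,272) and (388,276), with the jaws up near (382,222). The blue dish is at (232,278) with the tablet at (237,270).

```bash
cat > m.py <<'E'
from h import *
def rect(P2):
    r=cv2.minAreaRect(P2.astype(np.float32)); b=cv2.boxPoints(r); e=[b[1]-b[0],b[2]-b[1]]
    l=max(e,key=np.linalg.norm); return np.round(r[0],1),np.round(sorted(r[1]),1),round(np.degrees(np.arctan2(l[1],l[0]))%180,2)
def planar(im,mask,z):
    v,u=np.nonzero(mask); return np.array([world(im,a,b,z)[:2] for a,b in zip(u,v)])
def blob(mask,seed):
    n,l=cv2.connectedComponents(mask.astype(np.uint8)); k=l[seed[1],seed[0]]; return l==k if k else None
E
python3 - <<'E'
from m import *
for t in('top0','scene0'):
    im=load(t); hsv=cv2.cvtColor(im['pixels'],cv2.COLOR_RGB2HSV); H,S,V=[hsv[...,i].astype(int) for i in range(3)]
    C=cloud(im); np.save('pics/c_'+t,C)
    print(t)
    s={'top0':dict(bar=(195,178),dish=(140,188),tab=(152,173),gl=(233,175),gr=(249,177)),'scene0':dict(bar=(276,250),dish=(318,300),tab=(303,286),gl=(243,208),gr=(250,218))}[t]
    bar=blob((S<40)&(V>120),s['bar'])
    P=planar(im,bar,12.); print('bar',rect(P),P.mean(0),bar.sum(),np.median(C[bar][:,2]))
    d=blob((H>95)&(H<115)&(S>80)&(V>100),s['dish']); P=planar(im,d,12.); print('dish',rect(P),np.median(C[d][:,2]))
    tb=blob((S<60)&(V>150),s['tab']); P=planar(im,tb,34.); print('tab',rect(P),P.mean(0),tb.sum(),np.median(C[tb][:,2]))
    for g in('gl','gr'):
        m=blob((H>38)&(H<70)&(S>120)&(V>70),s[g])
        if m is None: print(g,hsv[s[g][1],s[g][0]]);continue
        P=planar(im,m,28.); print(g,rect(P),P.mean(0),m.sum(),np.median(C[m][:,2]),C[m][:,2].max())
    # tub rim by height
    rim=(np.abs(C[...,2]-90)<8)&(H>95)&(H<115)&(S>80); P=C[rim][:,:2]; print('rim',rect(P),rim.sum())
    wood=(H>5)&(H<20)&(S>90)&(np.abs(C[...,2]-64)<10)&(C[...,1]<0)&(C[...,1]>-400)&(C[...,0]>250); P=C[wood][:,:2]; print('brush',rect(P),wood.sum(),np.median(C[wood][:,2]))
    print('counter z',np.median(C[...,2]))
E
```

```text
Traceback (most recent call last):
  File "h.py", line 15, in cloud
    return P@np.array(im['rotation']).T+np.array(im['origin'])
           ~^~~~~~~~~~~~~~~~~~~~~~~~~~~
ValueError: matmul: Input operand 1 has a mismatch in its core dimension 0, with gufunc signature (n?,k),(k,m?)->(n?,m?) (size 4 is different from 3)
```

Run:
```python
import cv2
a=cv2.imread('pics/top0.png')[120:230,215:315];b=cv2.imread('pics/top0.png')[105:205,295:425]
b=cv2.resize(b,None,fx=3.6,fy=3.6,interpolation=cv2.INTER_CUBIC);a=cv2.resize(a,None,fx=3.3,fy=3.3,interpolation=cv2.INTER_CUBIC)
import numpy as np
c=np.zeros((363,330+468,3),np.uint8);c[:a.shape[0],:330]=a;c[:360,330:]=b;cv2.imwrite('pics/crop1.png',c)
```

```text
(no output)
```

View pics/crop1.png

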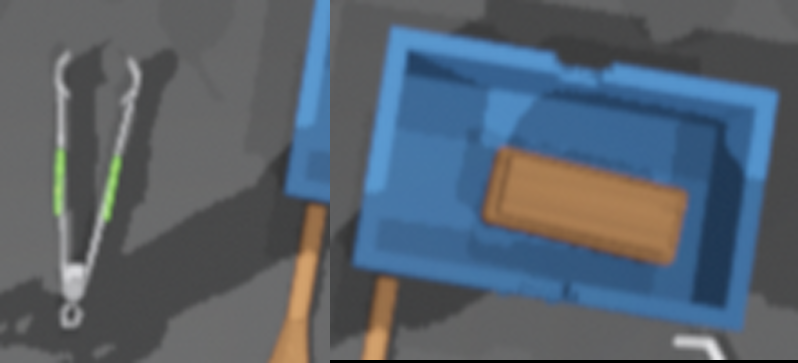

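The crop shows the tongs with jaws up and open, and the tub's notches at crop pixels (585,70) and (550,290). The camera "rotation" is a quaternion, so I'll fix that in the helper.

```bash
sed -i "s/np.array(im\['rotation'\])/Rotation.from_quat(im['rotation']).as_matrix()/; 1a from scipy.spatial.transform import Rotation" h.py
cat > meas.py <<'E'
from m import *
for t in('top0','scene0'):
    im=load(t); hsv=cv2.cvtColor(im['pixels'],cv2.COLOR_RGB2HSV); H,S,V=[hsv[...,i].astype(int) for i in range(3)]
    C=cloud(im); np.save('pics/c_'+t,C)
    print(t)
    s={'top0':dict(bar=(195,178),dish=(140,188),tab=(152,173),gl=(233,175),gr=(249,177)),'scene0':dict(bar=(276,250),dish=(318,300),tab=(303,286),gl=(243,208),gr=(250,218))}[t]
    bar=blob((S<40)&(V>120),s['bar'])
    P=planar(im,bar,12.); print('bar',rect(P),P.mean(0),bar.sum(),np.median(C[bar][:,2]))
    d=blob((H>95)&(H<115)&(S>80)&(V>100),s['dish']); P=planar(im,d,12.); print('dish',rect(P),np.median(C[d][:,2]))
    tb=blob((S<60)&(V>150),s['tab']); P=planar(im,tb,34.); print('tab',rect(P),P.mean(0),tb.sum(),np.median(C[tb][:,2]))
    for g in('gl','gr'):
        m=blob((H>38)&(H<70)&(S>100)&(V>70),s[g])
        if m is None: print(g,hsv[s[g][1],s[g][0]]);continue
        P=planar(im,m,28.); print(g,rect(P),P.mean(0),m.sum(),np.median(C[m][:,2]),C[m][:,2].max())
    rim=(np.abs(C[...,2]-90)<8)&(H>95)&(H<115)&(S>80); P=C[rim][:,:2]; print('rim',rect(P),rim.sum())
    wood=(H>5)&(H<20)&(S>90)&(np.abs(C[...,2]-64)<10)&(C[...,1]<0)&(C[...,1]>-400)&(C[...,0]>250); P=C[wood][:,:2]; print('brush',rect(P),wood.sum(),np.median(C[wood][:,2]))
    print('counter z',np.median(C[...,2]))
E
python3 meas.py
```

```text
top0
bar (array([507.4, 242.1]), array([ 27.6, 236.4]), np.float32(175.28)) [506.16632732 242.23234567] 667 10.515911471457684
dish (array([505. , 386.3]), array([109.5, 112.6]), np.float32(89.56)) 11.455710583330529
tab (array([519.5, 368. ]), array([42.9, 43.2]), np.float32(0.37)) [520.30594415 368.32509188] 179 32.43113373003621
gl [ 48  93 194]
gr (array([505.6,  71.1]), array([ 6.9, 56.7]), np.float32(172.52)) [510.25718768  71.11139423] 36 26.486856818004867 31.30594265529976
rim (array([ 563. , -254.6]), array([199.6, 319. ]), np.float32(79.57)) 1705
brush (array([ 546.2, -279.3]), array([ 62.3, 159.2]), np.float32(75.71)) 1005 62.92702044872544
counter z 0.6129505931428412
scene0
bar (array([508.3, 244.7]), array([ 29.1, 234.6]), np.float32(175.31)) [510.60018298 244.01106134] 787 12.506520866642859
dish (array([509. , 389.3]), array([110.9, 111.8]), np.float32(88.37)) 12.883766821337986
tab (array([525.3, 372.4]), array([42.3, 48.3]), np.float32(27.59)) [525.32901816 373.17448437] 243 33.980877907281865
gl [  0   3 227]
gr (array([517.2, 127.9]), array([19.2, 62. ]), np.float32(176.93)) [518.26707734 128.33839338] 106 18.95659501657815 32.84365932435867
rim (array([ 565. , -254.3]), array([199.1, 326.8]), np.float32(79.55)) 1237
brush (array([ 550.7, -274.5]), array([ 64.1, 164.3]), np.float32(75.88)) 703 63.984286719789
counter z 1.9103433728784012
```

```bash
cat > plan.py <<'E'
import sys; from h import *
# plan.py x y z yawdeg(tool y axis): turn about tool z, then the shift in tool axes, both in move units
s=robot.observe(); R=Rotation.from_quat(s['tcp_rot']); p=np.array(s['ee_pos']); M=R.as_matrix()
yaw=np.degrees(np.arctan2(M[1,1],M[0,1]))
print('t',s['time_s'],'p',p.round(1),'yaw_y',yaw.round(2),'tilt z',M[:,2].round(4),'F',np.round(s['ft_force'],1),'w',round(s['gripper_width'],1),'gf',round(s['gripper_force'],1),'q',np.round(s['joints'],2))
if len(sys.argv)>4:
    x,y,z,w=map(float,sys.argv[1:5]); a=np.radians(w)
    Y=np.array([np.cos(a),np.sin(a),0]);Z=np.array([0,0,-1.]);T=np.column_stack([np.cross(Y,Z),Y,Z])
    print('turn',((R.inv()*Rotation.from_matrix(T)).as_rotvec()*2/np.pi).round(4),'shift',(T.T@(np.array([x,y,z])-p)/40).round(3))
E
python3 plan.py 507 242.7 120 85.3
python3 - <<'E'
from h import *
im=load('top0')
print(world(im,365.8,124.4,82),world(im,356.1,185.6,82))
E
```

```text
t 0.1 p [180.2 492.7 230.8] yaw_y 69.9 tilt z [-5.e-04 -1.e-03 -1.e+00] F [-0.3  0.4 -0.9] w 85.9 gf 0.0 q [ 1.08  0.29 -0.15  1.13 -0.    1.43]
turn [-0.0007 -0.0002 -0.1711] shift [-8.654 -5.559  2.77 ]
[ 653.53825413 -275.69950483   82.        ] [ 472.34661046 -242.90814385   82.        ]
```

```bash
python3 -m creep '{"travel":[[0,0,0],[0,0,0],[0,0,0],[-0.5,-0.32,0],[-0.5,-0.32,0],[-0.5,-0.32,0],[-0.5,-0.32,0],[-0.5,-0.32,0]],"rotation":[[0,0,-0.057],[0,0,-0.057],[0,0,-0.057],[0,0,0],[0,0,0],[0,0,0],[0,0,0],[0,0,0]]}' 1 60
python3 -m creep '{"travel":[[-0.5,-0.32,0],[-0.5,-0.32,0],[-0.5,-0.32,0],[-0.5,-0.32,0],[-0.5,-0.32,0],[-0.5,-0.32,0],[-0.5,-0.32,0],[-0.5,-0.32,0]],"rotation":[[0,0,0],[0,0,0],[0,0,0],[0,0,0],[0,0,0],[0,0,0],[0,0,0],[0,0,0]]}'
python3 -m creep '{"travel":[[-0.5,-0.32,0],[-0.5,-0.32,0],[-0.5,-0.32,0],[-0.5,-0.32,0],[0,0,0.7],[0,0,0.7],[0,0,0],[0,0,0]],"rotation":[[0,0,0],[0,0,0],[0,0,0],[0,0,0],[0,0,0],[0,0,0],[0,0,0],[0,0,0]]}'
python3 plan.py 507 242.7 3 85.3
python3 - <<'E'
import cv2,numpy as np
from h import *
im=grab('top','t1'); grab('scene','s1')
a=cv2.imread('pics/scene0.png')[85:195,115:225];b=cv2.imread('pics/top0.png')[105:205,295:425]
c=np.zeros((440,360+440,3),np.uint8);c[:440,:440]=cv2.resize(a,(440,440),interpolation=cv2.INTER_CUBIC);c[:277,440:]=cv2.resize(b,(360,277),interpolation=cv2.INTER_CUBIC);cv2.imwrite('pics/crop2.png',c)
# notch from cloud: profile along each long wall in tub frame
cen=np.array([564,-254.5]);t=np.radians(-10.44);X=np.array([np.cos(t),np.sin(t)]);Y=np.array([-X[1],X[0]])
for tag in('top0','scene0'):
    C=np.load(f'pics/c_{tag}.npy').reshape(-1,3); d=C[:,:2]-cen; a=d@X; b=d@Y
    for sg in(1,-1):
        m=(np.abs(sg*a-88)<8)&(np.abs(b)<50)&(C[:,2]>30); o=np.argsort(b[m]); print(tag,sg,[(int(p),int(z)) for p,z in zip(b[m][o],C[m][o,2])][::2])
E
```

```text
time_s: 0.77
ee_pos: [275.4, 420.1, 231.0]
tcp_rot: [0.041, 0.999, -0.0, -0.0]
ft_force: [0.2, 0.5, 0.0]
gripper_width: 85.6
gripper_force: 0.0
time_s: 1.43
ee_pos: [426.5, 304.9, 231.0]
tcp_rot: [0.041, 0.999, -0.0, -0.0]
ft_force: [0.2, 0.5, -1.3]
gripper_width: 85.6
gripper_force: 0.0
time_s: 2.1
ee_pos: [500.2, 247.8, 174.4]
tcp_rot: [0.041, 0.999, -0.001, -0.002]
ft_force: [0.2, -0.0, 0.1]
gripper_width: 85.4
gripper_force: 0.0
t 2.1 p [500.2 247.8 174.4] yaw_y 85.29 tilt z [-0.0033 -0.0011 -1.    ] F [ 0.2 -0.   0.1] w 85.4 gf 0.0 q [ 0.33  0.39 -0.16  1.02  0.    0.41]
turn [-0.0009 -0.0021 -0.0001] shift [-0.18  -0.114  4.286]
top0 1 [(-49, 85), (-49, 52), (-48, 64), (-47, 73), (-46, 91), (-46, 92), (-45, 62), (-45, 44), (-44, 74), (-44, 83), (-43, 58), (-42, 72), (-42, 89), (-41, 86), (-40, 59), (-40, 70), (-39, 87), (-38, 86), (-37, 91), (-36, 80), (-36, 94), (-35, 55), (-35, 93), (-35, 37), (-34, 79), (-33, 87), (-33, 63), (-32, 73), (-31, 40), (-30, 89), (-30, 64), (-29, 91), (-29, 85), (-28, 48), (-28, 93), (-27, 32), (-27, 89), (-26, 76), (-25, 47), (-24, 89), (-24, 90)
[... 2540 characters left out ...]
 (-24, 37), (-22, 92), (-21, 76), (-21, 86), (-20, 45), (-20, 73), (-19, 91), (-18, 90), (-18, 75), (-17, 87), (-17, 75), (-17, 89), (-16, 84), (-15, 55), (-14, 87), (-13, 74), (-13, 72), (-12, 87), (-9, 51), (-9, 56), (-7, 44), (-7, 72), (-6, 63), (-5, 31), (-2, 30), (0, 41), (0, 77), (1, 75), (3, 31), (4, 77), (5, 61), (5, 74), (9, 54), (11, 48), (14, 55), (15, 41), (16, 70), (18, 41), (19, 78), (21, 89), (24, 36), (25, 33), (25, 92), (26, 91), (27, 76), (28, 90), (28, 92), (29, 55), (30, 88), (30, 91), (32, 90), (33, 90), (34, 42), (36, 75), (36, 39), (36, 91), (37, 89), (37, 82), (40, 92), (41, 58), (42, 49), (42, 36), (43, 92), (44, 66), (44, 42), (46, 89), (46, 85), (48, 92), (49, 91)]
```

```bash
python3 -m creep '{"travel":[[-0.18,-0.11,0],[0,0,0.7],[0,0,0.7],[0,0,0.7],[0,0,0.7],[0,0,0.7],[0,0,0.4],[0,0,0]],"rotation":[[0,-0.002,0],[0,0,0],[0,0,0],[0,0,0],[0,0,0],[0,0,0],[0,0,0],[0,0,0]]}'
python3 plan.py 507 242.7 3 85.3
```

```text
time_s: 2.87
ee_pos: [507.6, 242.6, 17.2]
tcp_rot: [0.041, 0.999, -0.001, 0.0]
ft_force: [-0.5, -0.7, 0.0]
gripper_width: 85.3
gripper_force: 0.0
t 2.8667 p [507.6 242.6  17.2] yaw_y 85.3 tilt z [-0.     -0.0015 -1.    ] F [-0.5 -0.7  0. ] w 85.3 gf 0.0 q [ 0.32  0.57 -0.34  0.66 -0.    0.4 ]
turn [-0.0009  0.0001 -0.    ] shift [0.015 0.002 0.355]
```

```bash
python3 -m creep '{"travel":[[0,0,0.2],[0,0,0.13],[0,0,0]],"rotation":[[0,0,0],[0,0,0],[0,0,0]]}'
python3 -m creep '{"travel":[[0,0,0],[0,0,0],[0,0,0],[0,0,0],[0,0,0],[0,0,0],[0,0,0],[0,0,0]],"rotation":[[0,0,0],[0,0,0],[0,0,0],[0,0,0],[0,0,0],[0,0,0],[0,0,0],[0,0,0]]}' -1 70
python3 -m creep '{"travel":[[0,0,0],[0,0,0],[0,0,0],[0,0,0]],"rotation":[[0,0,0],[0,0,0],[0,0,0],[0,0,0]]}'
python3 plan.py 507 242.7 150 79.56
```

```text
time_s: 3.12
ee_pos: [509.4, 243.4, 6.5]
tcp_rot: [0.041, 0.999, 0.0, 0.002]
ft_force: [-0.2, 0.2, 0.2]
gripper_width: 85.4
gripper_force: 0.0
time_s: 3.78
ee_pos: [509.0, 243.0, 6.8]
tcp_rot: [0.041, 0.999, -0.0, 0.002]
ft_force: [-1.5, -2.2, 8.0]
gripper_width: 19.4
gripper_force: 68.4
time_s: 4.12
ee_pos: [508.9, 243.0, 6.7]
tcp_rot: [0.041, 0.999, -0.0, 0.002]
ft_force: [-1.6, -2.2, 8.1]
gripper_width: 19.2
gripper_force: 68.5
t 4.1167 p [508.9 243.    6.7] yaw_y 85.29 tilt z [ 3.7e-03 -7.0e-04 -1.0e+00] F [-1.6 -2.2  8.1] w 19.2 gf 68.5 q [ 0.32  0.58 -0.35  0.64 -0.    0.4 ]
turn [-0.0001  0.0024  0.0636] shift [ 0.046 -0.016 -3.581]
```

```bash
python3 -m creep '{"travel":[[0,0,-0.2],[0,0,-0.4],[0,0,-0.6],[0,0,-0.6],[0,0,-0.6],[0,0,-0.6],[0,0,-0.6],[0,0,0]],"rotation":[[0,0,0],[0,0,0],[0,0,0],[0,0,0],[0,0,0],[0,0,0],[0,0,0],[0,0,0]]}'
python3 -m creep '{"travel":[[0,0,0],[0,0,0],[0,0,0]],"rotation":[[0,0,0],[0,0,0],[0,0,0]]}'
python3 plan.py 507 242.7 150 79.56
python3 - <<'E'
from h import *
im=grab('scene','s2');grab('top','t2');a=im['pixels'][130:290,180:380,::-1];cv2.imwrite('pics/s2c.png',cv2.resize(a,None,fx=3,fy=3,interpolation=cv2.INTER_CUBIC))
E
```

```text
time_s: 4.78
ee_pos: [510.4, 244.1, 154.8]
tcp_rot: [0.041, 0.999, 0.001, 0.005]
ft_force: [1.2, 0.7, -3.3]
gripper_width: 19.2
gripper_force: 69.4
time_s: 5.03
ee_pos: [507.1, 242.9, 148.5]
tcp_rot: [0.041, 0.999, -0.001, 0.0]
ft_force: [-0.1, -0.1, -3.4]
gripper_width: 19.3
gripper_force: 69.4
t 5.0333 p [507.1 242.9 148.5] yaw_y 85.29 tilt z [ 4.0e-04 -1.1e-03 -1.0e+00] F [-0.1 -0.1 -3.4] w 19.3 gf 69.4 q [ 0.32  0.42 -0.19  0.96 -0.    0.4 ]
turn [-0.0007  0.0003  0.0637] shift [ 0.002 -0.006 -0.037]
```

View pics/s2c.png

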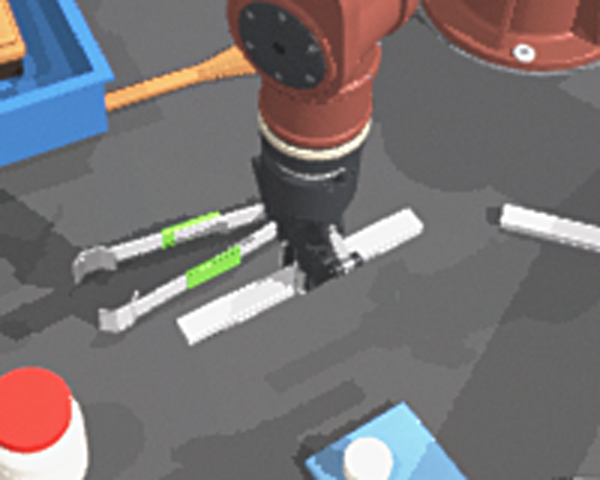

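Bar gripped level and lifted in crop; the counter beneath is clear. I'm moving to the tub with a detour at lower x, away from the dispenser's spout.

```bash
python3 -m creep '{"travel":[[0,0,-0.3],[0,0,-0.2],[-0.02,-0.3,0],[-0.02,-0.51,0],[-0.02,-0.51,0],[-0.02,-0.51,0],[-0.02,-0.51,0],[-0.02,-0.51,0]],"rotation":[[0,0,0.032],[0,0,0.032],[0,0,0],[0,0,0],[0,0,0],[0,0,0],[0,0,0],[0,0,0]]}'
python3 -m creep '{"travel":[[-0.02,-0.51,0],[-0.02,-0.51,0],[-0.02,-0.51,0],[-0.02,-0.51,0],[-0.02,-0.51,0],[-0.02,-0.51,0],[-0.02,-0.51,0],[-0.02,-0.51,0]],"rotation":[[0,0,0],[0,0,0],[0,0,0],[0,0,0],[0,0,0],[0,0,0],[0,0,0],[0,0,0]]}'
python3 plan.py 565.5 -254.8 150 79.56
python3 - <<'E'
from h import *
C=cloud(load('s2')); D=cloud(load('t2')); g=load('s2')['pixels']; g2=load('t2')['pixels']
for C,g in((C,g),(D,g2)):
    m=(C[...,2]>135)&(C[...,2]<165)&(g.min(-1)>140)&(np.abs(C[...,1]-243)<40)&(np.abs(C[...,0]-507)<150); P=C[m]; t=np.radians(-4.71)
    a=(P[:,:2]-[507.1,242.9])@[np.cos(t),np.sin(t)]; b=(P[:,:2]-[507.1,242.9])@[-np.sin(t),np.cos(t)]; print(m.sum(),np.percentile(a,[0,1,99,100]).round(1),np.percentile(b,[2,98]).round(1))
    for s in(1,-1): q=s*a>70; print(s,np.percentile(P[q,2],[5,50,95]).round(1) if q.any() else None)
E
```

```text
time_s: 5.8
ee_pos: [491.2, 128.7, 169.1]
tcp_rot: [0.091, 0.996, -0.0, 0.001]
ft_force: [0.4, -1.0, -4.5]
gripper_width: 19.0
gripper_force: 69.4
time_s: 6.47
ee_pos: [467.7, -32.7, 169.2]
tcp_rot: [0.091, 0.996, 0.0, 0.001]
ft_force: [0.6, -0.0, -4.2]
gripper_width: 19.4
gripper_force: 69.4
t 6.4667 p [467.7 -32.7 169.2] yaw_y 79.6 tilt z [ 1.7e-03 -1.0e-04 -1.0e+00] F [ 0.6 -0.  -4.2] w 19.4 gf 69.4 q [-0.23  0.23 -0.41  0.93  0.   -0.04]
turn [0.0001 0.0011 0.0004] shift [-3.411 -5.019  0.479]
630 [-116.4 -112.5  113.8  115. ] [-9.1 13.8]
1 [145.9 154.1 157.5]
-1 [148.5 154.6 157.9]
244 [-51.3 -48.3 110.9 112.7] [-10.5  10.5]
1 [149.2 152.8 155.8]
-1 None
```

```bash
python3 -m creep '{"travel":[[-0.28,-0.41,0],[-0.28,-0.41,0],[-0.28,-0.41,0],[-0.28,-0.41,0],[-0.28,-0.41,0],[-0.28,-0.41,0],[-0.28,-0.41,0],[-0.28,-0.41,0]],"rotation":[[0,0,0],[0,0,0],[0,0,0],[0,0,0],[0,0,0],[0,0,0],[0,0,0],[0,0,0]]}'
python3 -m creep '{"travel":[[-0.28,-0.41,0],[-0.28,-0.41,0],[-0.28,-0.41,0],[-0.28,-0.3,0],[0,0,0],[0,0,0],[0,0,0],[0,0,0]],"rotation":[[0,0,0],[0,0,0],[0,0,0],[0,0,0],[0,0,0],[0,0,0],[0,0,0],[0,0,0]]}'
python3 plan.py 564.5 -254.6 110 79.56
```

```text
time_s: 7.13
ee_pos: [532.4, -177.8, 169.2]
tcp_rot: [0.091, 0.996, 0.0, 0.001]
ft_force: [0.3, 0.7, -4.0]
gripper_width: 19.1
gripper_force: 69.4
time_s: 7.8
ee_pos: [565.3, -244.3, 169.9]
tcp_rot: [0.091, 0.996, 0.0, 0.001]
ft_force: [-0.1, -0.5, -4.4]
gripper_width: 19.4
gripper_force: 69.4
t 7.8 p [ 565.3 -244.3  169.9] yaw_y 79.58 tilt z [ 2.e-03  5.e-04 -1.e+00] F [-0.1 -0.5 -4.4] w 19.4 gf 69.4 q [-0.53  0.5  -0.    1.07  0.   -0.35]
turn [0.0005 0.0012 0.0002] shift [-0.027 -0.257  1.498]
```

```bash
python3 -m creep '{"travel":[[-0.03,-0.26,0],[0,0,0.4],[0,0,0.4],[0,0,0.4],[0,0,0.3],[0,0,0],[0,0,0],[0,0,0]],"rotation":[[0,0.001,0],[0,0,0],[0,0,0],[0,0,0],[0,0,0],[0,0,0],[0,0,0],[0,0,0]]}'
python3 plan.py 564.5 -254.6 80.5 79.56
python3 - <<'E'
from h import *
im=grab('scene','s3');t=grab('top','t3')
C=cloud(t); g=t['pixels']
a=cv2.resize(im['pixels'][80:200,110:230,::-1],(400,400),interpolation=cv2.INTER_CUBIC);b=cv2.resize(t['pixels'][105:205,300:400,::-1],(400,400),interpolation=cv2.INTER_CUBIC)
cv2.imwrite('pics/s3c.png',np.hstack([a,b]))
E
```

```text
time_s: 8.47
ee_pos: [565.8, -255.7, 111.3]
tcp_rot: [0.091, 0.996, -0.0, 0.001]
ft_force: [0.9, -0.8, -3.5]
gripper_width: 19.2
gripper_force: 69.5
t 8.4667 p [ 565.8 -255.7  111.3] yaw_y 79.54 tilt z [ 2.5e-03 -6.0e-04 -1.0e+00] F [ 0.9 -0.8 -3.5] w 19.2 gf 69.5 q [-0.54  0.55 -0.07  0.94  0.   -0.36]
turn [-0.0001  0.0016 -0.0002] shift [0.038 0.022 0.771]
```

View pics/s3c.png

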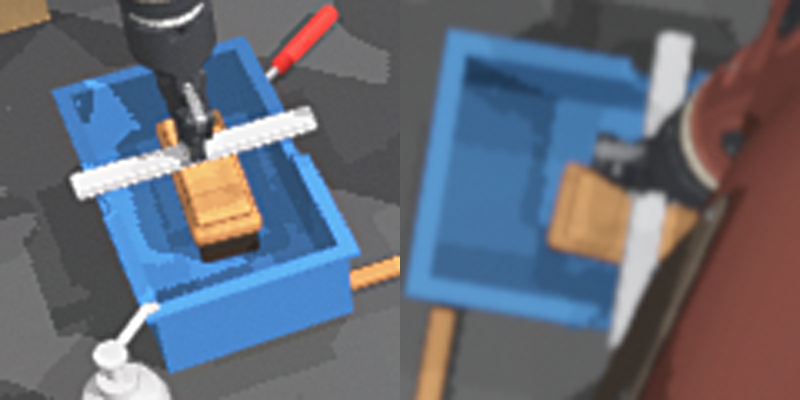

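The bar is over both notches: in the left crop its ends are at (80,185) and (310,120). Lowering it slowly.

```bash
python3 -m creep '{"travel":[[0.03,0.02,0.15],[0,0,0.15],[0,0,0.15],[0,0,0.1],[0,0,0.05],[0,0,0.04],[0,0,0],[0,0,0]],"rotation":[[0,0.0015,0],[0,0,0],[0,0,0],[0,0,0],[0,0,0],[0,0,0],[0,0,0],[0,0,0]]}'
python3 plan.py 564.5 -254.6 80.5 79.56
```

```text
time_s: 9.23
ee_pos: [564.5, -254.4, 84.8]
tcp_rot: [0.091, 0.996, 0.0, -0.0]
ft_force: [1.2, -0.5, -3.3]
gripper_width: 18.9
gripper_force: 69.5
t 9.2333 p [ 564.5 -254.4   84.8] yaw_y 79.53 tilt z [-7.e-04  5.e-04 -1.e+00] F [ 1.2 -0.5 -3.3] w 18.9 gf 69.5 q [-0.54  0.58 -0.11  0.89  0.   -0.36]
turn [ 0.0002 -0.0005 -0.0003] shift [-0.001 -0.004  0.108]
```

```bash
for i in 1; do python3 -m creep '{"travel":[[0,0,0.03],[0,0,0.03],[0,0,0],[0,0,0]],"rotation":[[0,0,0],[0,0,0],[0,0,0],[0,0,0]]}'; done
python3 -m creep '{"travel":[[0,0,0.025],[0,0,0.02],[0,0,0],[0,0,0]],"rotation":[[0,0,0],[0,0,0],[0,0,0],[0,0,0]]}'
python3 plan.py 564.5 -254.6 80.5 79.56
```

```text
time_s: 9.57
ee_pos: [564.4, -254.4, 82.4]
tcp_rot: [0.091, 0.996, 0.0, -0.0]
ft_force: [-0.5, 0.3, -4.4]
gripper_width: 19.2
gripper_force: 69.5
time_s: 9.9
ee_pos: [564.5, -254.5, 80.8]
tcp_rot: [0.091, 0.996, 0.0, -0.0]
ft_force: [-0.2, 0.1, -0.7]
gripper_width: 19.1
gripper_force: 69.9
t 9.9 p [ 564.5 -254.5   80.8] yaw_y 79.53 tilt z [-4.e-04  3.e-04 -1.e+00] F [-0.2  0.1 -0.7] w 19.1 gf 69.9 q [-0.54  0.58 -0.11  0.88  0.   -0.36]
turn [ 0.0001 -0.0003 -0.0003] shift [ 0.    -0.004  0.009]
```

```bash
python3 -m creep '{"travel":[[0,0,0.015],[0,0,0],[0,0,0],[0,0,0]],"rotation":[[0,0,0],[0,0,0],[0,0,0],[0,0,0]]}'
python3 -m creep '{"travel":[[0,0,0],[0,0,0],[0,0,0],[0,0,0],[0,0,0],[0,0,0],[0,0,0],[0,0,0]],"rotation":[[0,0,0],[0,0,0],[0,0,0],[0,0,0],[0,0,0],[0,0,0],[0,0,0],[0,0,0]]}' 1
python3 -m creep '{"travel":[[0,0,-0.2],[0,0,-0.4],[0,0,-0.6],[0,0,-0.6],[0,0,-0.6],[0,0,-0.6],[0,0,-0.3],[0,0,0]],"rotation":[[0,0,0],[0,0,0],[0,0,0],[0,0,0],[0,0,0],[0,0,0],[0,0,0],[0,0,0]]}'
python3 plan.py 430 90 220 83
python3 - <<'E'
from m import *
# tongs from the untouched views: light/green pixels around
for t,box in(('top0',(215,130,265,222)),('scene0',(195,185,300,245))):
    im=load(t);C=cloud(im);hsv=cv2.cvtColor(im['pixels'],cv2.COLOR_RGB2HSV);x0,y0,x1,y1=box
    g=np.zeros((384,512),bool);g[y0:y1,x0:x1]=(hsv[y0:y1,x0:x1,0]>35)&(hsv[y0:y1,x0:x1,0]<75)&(hsv[y0:y1,x0:x1,1]>60)
    n,l,st,ce=cv2.connectedComponentsWithStats(g.astype(np.uint8))
    for k in range(1,n):
        if st[k,4]>8: print(t,ce[k].round(1),st[k,4],'at z28',planar(im,l==k,28.).mean(0).round(1),'cloud',C[l==k].mean(0).round(1))
E
python3 - <<'E'
from h import *
im=grab('scene','s4')
a=cv2.resize(im['pixels'][80:200,110:230,::-1],(400,400),interpolation=cv2.INTER_CUBIC)
b=cv2.resize(load('scene0')['pixels'][180:255,190:300,::-1],(400,273),interpolation=cv2.INTER_CUBIC); c=np.zeros((400,800,3),np.uint8);c[:,:400]=a;c[:273,400:]=b
cv2.imwrite('pics/s4c.png',c)
E
```

```text
time_s: 10.23
ee_pos: [564.5, -254.5, 80.8]
tcp_rot: [0.091, 0.996, 0.0, -0.0]
ft_force: [-2.5, 1.8, 5.6]
gripper_width: 19.3
gripper_force: 70.6
time_s: 10.9
ee_pos: [564.4, -254.4, 80.0]
tcp_rot: [0.091, 0.996, 0.0, -0.0]
ft_force: [-0.1, 0.2, 1.0]
gripper_width: 85.6
gripper_force: 0.0
time_s: 11.57
ee_pos: [566.0, -255.3, 215.9]
tcp_rot: [0.091, 0.996, -0.001, 0.002]
ft_force: [-0.3, -0.0, 0.4]
gripper_width: 85.3
gripper_force: 0.0
t 11.5667 p [ 566.  -255.3  215.9] yaw_y 79.53 tilt z [ 0.0041 -0.0025 -1.    ] F [-0.3 -0.   0.4] w 85.3 gf 0.0 q [-0.54  0.48  0.09  1.18  0.   -0.36]
turn [-0.0012  0.0028 -0.0385] shift [ 4.427  8.155 -0.102]
top0 [232.3 174.1] 64 at z28 [515.  122.4] cloud [516.3 123.   16.1]
top0 [248.6 175.9] 64 at z28 [509.1  72.2] cloud [510.4  72.3  16. ]
scene0 [240.6 205.7] 68 at z28 [517.3  74.7] cloud [513.8  69.1  18.8]
scene0 [250.6 218.7] 121 at z28 [518.6 128.4] cloud [515.  123.   18.2]
```

View pics/s4c.png

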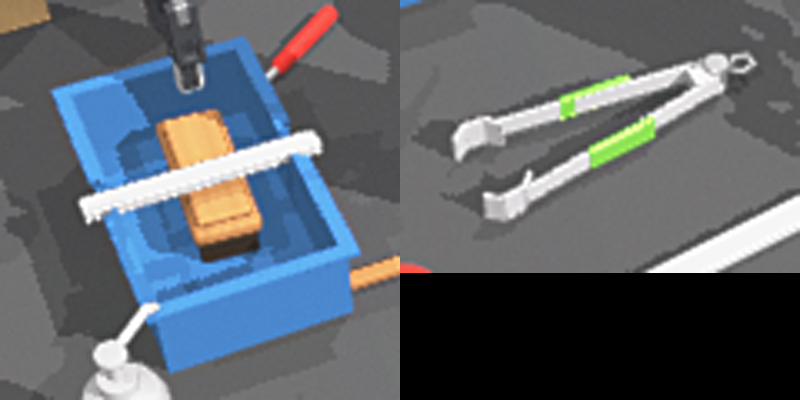

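Left crop: the bar lies in both notches, with ends at (88,205) and (318,142). Right crop: the tongs lie with sleeves at (598,97) and (622,142) and the ring at (742,63). Next is the tongs' axis, from sleeves, ring and jaws.

Run:
```python
from h import *
t=load('top0');s=load('scene0')
# pixel readings: ring, hinge, jaw left/right from crops
for n,(cu,cv_) in dict(ring=(70,316),hinge=(74,280),jl=(62,75),jr=(134,78)).items(): print('top',n,world(t,215+cu/3.3,120+cv_/3.3,16.).round(1))
f=110/400
for n,(cu,cv_) in dict(ring=(742,63),hinge=(716,68),jr=(478,140),jl=(507,203)).items(): print('scene',n,world(s,190+(cu-400)*f,180+cv_*f,16.).round(1))
# whole-tongs points by height from both clouds
P=[]
for tag,im in(('top',t),('scene',s)):
    C=cloud(im).reshape(-1,3);m=(C[:,2]>9)&(C[:,2]<38)&(C[:,0]>360)&(C[:,0]<650)&(C[:,1]>30)&(C[:,1]<160);Q=C[m]
    print(tag,m.sum())
    for x0 in range(370,640,20):
        q=Q[(Q[:,0]>=x0)&(Q[:,0]<x0+20)]
        if len(q)>3: print(x0+10,'y',q[:,1].min().round(),q[:,1].max().round(),'mid',((q[:,1].min()+q[:,1].max())/2).round(1),'z',np.median(q[:,2]).round())
```

```text
top ring [386.9 111.6  16. ]
top hinge [420.5 107.7  16. ]
top jl [614.5 118.   16. ]
top jr [611.2  49.9  16. ]
scene ring [389.1 114.6  16. ]
scene hinge [409.7 106.7  16. ]
scene jr [607.1  57.9  16. ]
scene jl [618.9 120.4  16. ]
top 291
380 y 103.0 121.0 mid 112.1 z 18.0
400 y 102.0 118.0 mid 110.3 z 21.0
420 y 96.0 118.0 mid 107.1 z 27.0
440 y 90.0 118.0 mid 104.0 z 25.0
460 y 84.0 118.0 mid 101.0 z 26.0
480 y 74.0 124.0 mid 99.0 z 24.0
500 y 71.0 124.0 mid 97.3 z 27.0
520 y 68.0 123.0 mid 95.7 z 28.0
540 y 65.0 123.0 mid 94.0 z 28.0
560 y 58.0 120.0 mid 89.4 z 25.0
580 y 55.0 120.0 mid 87.7 z 26.0
600 y 49.0 123.0 mid 86.2 z 30.0
620 y 49.0 123.0 mid 85.8 z 28.0
scene 741
380 y 108.0 121.0 mid 114.2 z 18.0
400 y 105.0 122.0 mid 113.7 z 20.0
420 y 97.0 123.0 mid 109.6 z 27.0
440 y 92.0 123.0 mid 107.3 z 23.0
460 y 38.0 123.0 mid 80.5 z 20.0
480 y 74.0 128.0 mid 101.1 z 23.0
500 y 72.0 128.0 mid 99.8 z 25.0
520 y 68.0 146.0 mid 106.7 z 21.0
540 y 61.0 127.0 mid 94.3 z 22.0
560 y 59.0 124.0 mid 91.5 z 20.0
580 y 53.0 126.0 mid 89.2 z 20.0
600 y 48.0 126.0 mid 86.9 z 23.0
620 y 46.0 126.0 mid 86.1 z 25.0
640 y 111.0 118.0 mid 114.3 z 25.0
```

```bash
python3 -m creep '{"travel":[[0.3,0.5,0],[0.3,0.5,0],[0.3,0.5,0],[0.3,0.5,0],[0.3,0.5,0],[0.3,0.5,0],[0.3,0.5,0],[0.3,0.5,0]],"rotation":[[0,0,0],[0,0,0],[0,0,0],[0,0,0],[0,0,0],[0,0,0],[0,0,0],[0,0,0]]}'
```

```text
time_s: 12.28
ee_pos: [497.9, -78.5, 211.0]
tcp_rot: [0.091, 0.996, 0.0, -0.001]
ft_force: [0.2, 1.1, 0.0]
gripper_width: 85.0
gripper_force: 0.0
```

```bash
python3 plan.py 513.5 97 110 83.5
python3 - <<'E'
from m import *
for n in('top','scene'):
    im=grab(n,n+'5');C=cloud(im);hsv=cv2.cvtColor(im['pixels'],cv2.COLOR_RGB2HSV)
    m=(hsv[...,1]<45)&(hsv[...,2]>120)&(np.abs(C[...,2]-84)<14)&(np.abs(C[...,0]-564)<140)&(np.abs(C[...,1]+254)<60)
    nn,l,st,_=cv2.connectedComponentsWithStats(m.astype(np.uint8)); k=1+st[1:,4].argmax(); m=l==k
    P=planar(im,m,86.); print(n,m.sum(),rect(P),np.median(C[m][:,2]).round(1)); q=P-[564,-254.5];t=np.radians(-10.44);a=q@[np.cos(t),np.sin(t)];b=q@[-np.sin(t),np.cos(t)];print(a.min().round(1),a.max().round(1),b[a>50].mean().round(1),b[a<-50].mean().round(1), [np.median(C[m][s*a>60][:,2]).round(1) for s in(1,-1)])
E
```

```text
t 12.2833 p [497.9 -78.5 211. ] yaw_y 79.53 tilt z [-0.0025  0.001  -1.    ] F [0.2 1.1 0. ] w 85.0 gf 0.0 q [-0.3   0.27 -0.24  1.07  0.   -0.12]
turn [ 0.0004 -0.0017 -0.0442] shift [0.109 4.402 2.526]Traceback (most recent call last):
  File "<stdin>", line 5, in <module>
ValueError: attempt to get argmax of an empty sequence
```

```bash
python3 -m creep '{"travel":[[0,0.44,0],[0,0.44,0],[0.02,0.44,0],[0.02,0.44,0],[0.02,0.44,0],[0.02,0.44,0],[0.02,0.44,0],[0.02,0.44,0]],"rotation":[[0,0,-0.022],[0,0,-0.022],[0,0,0],[0,0,0],[0,0,0],[0,0,0],[0,0,0],[0,0,0]]}'
python3 -m creep '{"travel":[[0,0.44,0],[0,0.3,0.3],[0,0,0.6],[0,0,0.6],[0,0,0.6],[0,0,0.4],[0,0,0],[0,0,0]],"rotation":[[0,0,0],[0,0,0],[0,0,0],[0,0,0],[0,0,0],[0,0,0],[0,0,0],[0,0,0]]}'
python3 plan.py 513.5 97 60 83.5
python3 - <<'E'
from m import *
for n in('top','scene'):
    im=grab(n,n+'6');C=cloud(im);hsv=cv2.cvtColor(im['pixels'],cv2.COLOR_RGB2HSV)
    m=(hsv[...,1]<60)&(hsv[...,2]>120)&(np.abs(C[...,2]-84)<18)&(np.abs(C[...,0]-564)<140)&(np.abs(C[...,1]+254)<60)
    nn,l,st,_=cv2.connectedComponentsWithStats(m.astype(np.uint8))
    if nn<2: print(n,'none');continue
    k=1+st[1:,4].argmax(); m=l==k
    P=planar(im,m,86.); print(n,m.sum(),rect(P),np.median(C[m][:,2]).round(1)); q=P-[564,-254.5];t=np.radians(-10.44);a=q@[np.cos(t),np.sin(t)];b=q@[-np.sin(t),np.cos(t)];print(a.min().round(1),a.max().round(1),b[a>50].mean().round(1),b[a<-50].mean().round(1), [np.median(C[m][s*a>60][:,2]).round(1) for s in(1,-1)])
E
```

```text
time_s: 13.0
ee_pos: [511.5, 61.3, 211.1]
tcp_rot: [0.057, 0.998, 0.0, -0.001]
ft_force: [0.7, -0.9, 0.8]
gripper_width: 85.5
gripper_force: 0.0
time_s: 13.67
ee_pos: [514.3, 89.9, 111.2]
tcp_rot: [0.057, 0.998, 0.0, -0.002]
ft_force: [-0.6, 0.0, 0.1]
gripper_width: 85.3
gripper_force: 0.0
t 13.6667 p [514.3  89.9 111.2] yaw_y 83.49 tilt z [-3.7e-03  3.0e-04 -1.0e+00] F [-0.6  0.   0.1] w 85.3 gf 0.0 q [ 0.03  0.39 -0.35  0.84  0.    0.15]
turn [-0.0001 -0.0023 -0.0001] shift [0.041 0.175 1.281]
top 645 (array([ 561.6, -252.1]), array([ 26.1, 229.9]), np.float32(169.52)) 85.4
-117.7 112.2 2.1 2.1 [np.float64(85.6), np.float64(85.3)]
scene 530 (array([ 565.3, -248.9]), array([ 32.3, 229.3]), np.float32(169.68)) 86.3
-114.4 114.9 5.2 4.8 [np.float64(86.4), np.float64(86.6)]
```

The bar is seated: its top is at z≈86 and level, and its ends overhang within about 3 mm of even. Now the tongs.

```bash
python3 -m creep '{"travel":[[0.04,0.18,0],[0,0,0.4],[0,0,0.5],[0,0,0.5],[0,0,0.5],[0,0,0.3],[0,0,0],[0,0,0]],"rotation":[[0,-0.002,0],[0,0,0],[0,0,0],[0,0,0],[0,0,0],[0,0,0],[0,0,0],[0,0,0]]}'
python3 plan.py 513.5 97 4 83.5
python3 - <<'E'
from h import *
im=grab('scene','s7');a=im['pixels'][150:260,180:320,::-1];cv2.imwrite('pics/s7c.png',cv2.resize(a,None,fx=4,fy=4,interpolation=cv2.INTER_CUBIC))
E
```

```text
time_s: 14.43
ee_pos: [515.1, 97.7, 24.7]
tcp_rot: [0.057, 0.998, 0.0, 0.001]
ft_force: [-0.0, 0.4, 0.5]
gripper_width: 85.6
gripper_force: 0.0
t 14.4333 p [515.1  97.7  24.7] yaw_y 83.5 tilt z [ 2.6e-03  2.0e-04 -1.0e+00] F [-0.   0.4  0.5] w 85.6 gf 0.0 q [ 0.05  0.5  -0.45  0.62  0.    0.16]
turn [ 0.0003  0.0017 -0.    ] shift [ 0.037 -0.021  0.518]
```

View pics/s7c.png

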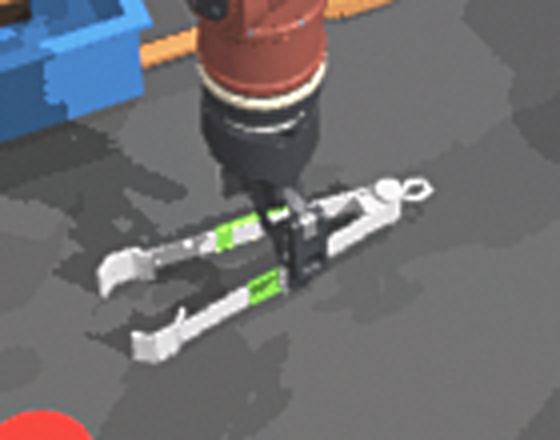

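Run:
```python
from h import *
im=load('s7')
for z in(24.7,31,37.7): print(z,world(im,180+308/4,150+275/4,z).round(1), world(im,180+318/4,150+245/4,z).round(1))
C=cloud(im); print(C[150+265//4,180+308//4],C[150+255//4,180+300//4])
hsv=cv2.cvtColor(im['pixels'],cv2.COLOR_RGB2HSV)
g=np.zeros((384,512),bool);g[195:230,225:260]=((hsv[...,0]>35)&(hsv[...,0]<75)&(hsv[...,1]>60))[195:230,225:260]
P=C[g];L=P[:,1]>100;print('left sleeve x',P[L,0].min(),P[L,0].max(),'right',P[~L,0].min(),P[~L,0].max(),len(P))
C0=cloud(load('scene0'));hsv=cv2.cvtColor(load('scene0')['pixels'],cv2.COLOR_RGB2HSV);g[:]=0
g[195:230,225:265]=((hsv[...,0]>35)&(hsv[...,0]<75)&(hsv[...,1]>60))[195:230,225:265];P=C0[g];L=P[:,1]>100;print('orig left',np.percentile(P[L,0],[2,98]),'right',np.percentile(P[~L,0],[2,98]))
```

```text
24.7 [502.6 137.1  24.7] [481.8 119.7  24.7]
31 [505.  140.5  31. ] [484.4 123.3  31. ]
37.7 [507.6 144.2  37.7] [487.1 127.   37.7]
[524.25557372 167.35559066  93.3895916 ] [531.13492467 167.66235605 113.5823258 ]
left sleeve x 513.7801717872399 937.913664296338 right 484.6232447019358 539.6425298472565 118
orig left [487.07590413 544.80972809] right [468.76070804 538.21457599]
```

The fingers straddle both sleeves (near fingertip at crop (305,275), sleeve at (265,287)), and the sleeve span x 487–545 centres on about 515. Lowering and closing to 47 mm.

```bash
python3 -m creep '{"travel":[[0,-0.01,0.2],[0,0,0.15],[0,0,0.1],[0,0,0.05],[0,0,0],[0,0,0]],"rotation":[[0,0,0],[0,0,0],[0,0,0],[0,0,0],[0,0,0],[0,0,0]]}'
python3 -m creep '{"travel":[[0,0,0],[0,0,0],[0,0,0],[0,0,0],[0,0,0],[0,0,0],[0,0,0],[0,0,0]],"rotation":[[0,0,0],[0,0,0],[0,0,0],[0,0,0],[0,0,0],[0,0,0],[0,0,0],[0,0,0]]}' 0.1 20
python3 plan.py 513.5 97 120 83.5
```

```text
time_s: 14.98
ee_pos: [514.8, 96.9, 4.1]
tcp_rot: [0.057, 0.998, 0.0, 0.001]
ft_force: [-0.7, 0.6, -0.4]
gripper_width: 85.3
gripper_force: 0.0
time_s: 15.65
ee_pos: [515.6, 96.9, 5.0]
tcp_rot: [0.057, 0.998, 0.0, 0.002]
ft_force: [-0.5, -0.4, 7.3]
gripper_width: 47.1
gripper_force: 7.0
t 15.65 p [515.6  96.9   5. ] yaw_y 83.49 tilt z [ 3.9e-03  1.0e-04 -1.0e+00] F [-0.5 -0.4  7.3] w 47.1 gf 7.0 q [ 0.05  0.53 -0.46  0.58 -0.    0.16]
turn [ 0.0003  0.0025 -0.0001] shift [ 0.053 -0.004 -2.876]
```

```bash
python3 -m creep '{"travel":[[0,0,-0.15],[0,0,-0.3],[0,0,-0.5],[0,0,-0.6],[0,0,-0.6],[0,0,-0.6],[0,0,0],[0,0,0]],"rotation":[[0,0.002,0],[0,0,0],[0,0,0],[0,0,0],[0,0,0],[0,0,0],[0,0,0],[0,0,0]]}'
python3 plan.py
python3 - <<'E'
from m import *
for n in('top','scene'):
    A=[]
    for k in range(6):
        im=robot.get_image(n) if k else grab(n,n+'8'); C=cloud(im);g=im['pixels']
        m=(np.abs(C[...,0]-521)<35)&(np.abs(C[...,1]-370)<35)&(C[...,2]>29)&(g.min(-1)>110); P=planar(im,m,34.); A.append([*C[m][:,:2].mean(0),*cv2.minEnclosingCircle(P.astype(np.float32))[0],cv2.minEnclosingCircle(P.astype(np.float32))[1]])
    print(n,np.mean(A,0).round(1),m.sum())
im=load('scene8');cv2.imwrite('pics/s8c.png',cv2.resize(im['pixels'][110:330,150:370,::-1],(600,600),interpolation=cv2.INTER_CUBIC))
E
```

```text
time_s: 16.32
ee_pos: [515.9, 96.9, 115.5]
tcp_rot: [0.057, 0.998, 0.0, 0.001]
ft_force: [0.2, -0.4, -2.5]
gripper_width: 47.3
gripper_force: 4.9
t 16.3167 p [515.9  96.9 115.5] yaw_y 83.49 tilt z [ 1.9e-03  6.0e-04 -1.0e+00] F [ 0.2 -0.4 -2.5] w 47.3 gf 4.9 q [ 0.05  0.38 -0.34  0.84  0.    0.16]
top [519.9 368.9 519.9 368.7  19.9] 125
scene [523.5 371.  523.6 370.8  21. ] 181
```

View pics/s8c.png

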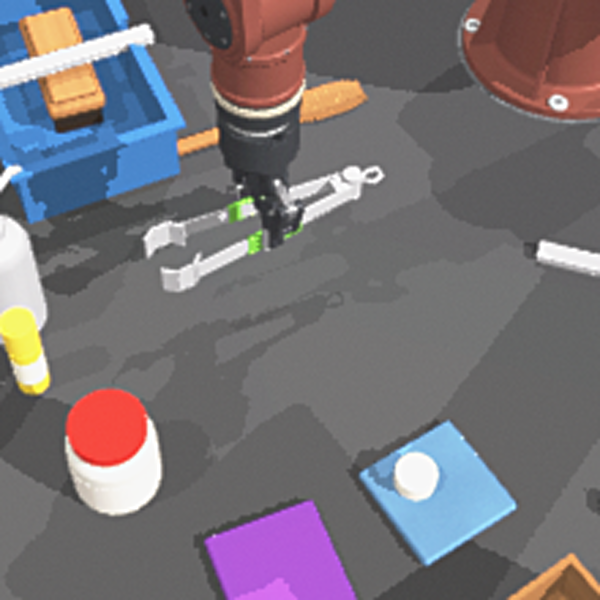

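Tongs held level with jaws open (crop (165,255)); the tablet stands at crop (416,475) on the blue dish. Next I'll measure tongs versus TCP from the clouds.

```bash
python3 - <<'E'
from h import *
p=np.array([515.9,96.9]);t=np.radians(-6.5);X=np.array([np.cos(t),np.sin(t)]);Y=np.array([-X[1],X[0]])
for n in('top8','scene8'):
    C=cloud(load(n)).reshape(-1,3);d=C[:,:2]-p;a=d@X;b=d@Y
    m=(C[:,2]>105)&(C[:,2]<150)&(np.abs(b)<50)&(np.abs(a)<160)
    f=m&(a>55);r=m&(a<-60)
    print(n,'front max',np.sort(a[f])[-6:].round(1),'rear min',np.sort(a[r])[:5].round(1))
    for lo in(60,75,85,95,105):
        q=f&(a>=lo)&(a<lo+10); print(lo,b[q].min().round(1) if q.any() else 0,b[q].max().round(1) if q.any() else 0,np.percentile(C[q,2],[3,97]).round(1) if q.any() else 0, 'inner',b[q&(b>0)].min().round(1) if (q&(b>0)).any() else 0,b[q&(b<0)].max().round(1) if (q&(b<0)).any() else 0)
E
python3 plan.py 423.8 381 150 83.5
```

```text
top8 front max [] rear min []
60 0 0 0 inner 0 0
75 0 0 0 inner 0 0
85 0 0 0 inner 0 0
95 0 0 0 inner 0 0
105 0 0 0 inner 0 0
scene8 front max [115.4 115.5 115.5 115.9 116.2 116.7] rear min [-137.  -136.8 -136.4 -136.  -135. ]
60 -27.5 28.2 [113.2 135.6] inner 23.5 -21.4
75 -28.4 30.3 [109.1 141.4] inner 19.0 -17.1
85 -32.3 32.7 [111.7 143.6] inner 26.6 -23.2
95 -30.2 32.4 [109.  143.1] inner 26.2 -25.1
105 -25.3 31.8 [109.6 142.9] inner 21.0 -18.4
t 16.9167 p [514.9  96.8 114. ] yaw_y 83.49 tilt z [-1.e-03  4.e-04 -1.e+00] F [ 0.3  0.1 -0.9] w 47.3 gf 4.9 q [ 0.05  0.39 -0.34  0.84  0.    0.16]
turn [ 0.0002 -0.0007 -0.0001] shift [ 3.067  6.8   -0.899]
```

```bash
python3 -m creep '{"travel":[[0,0,-0.4],[0,0,-0.5],[0.1,0.25,0],[0.22,0.486,0],[0.22,0.486,0],[0.22,0.486,0],[0.22,0.486,0],[0.22,0.486,0]],"rotation":[[0,0,0],[0,0,0],[0,0,0],[0,0,0],[0,0,0],[0,0,0],[0,0,0],[0,0,0]]}'
python3 -m creep '{"travel":[[0.22,0.486,0],[0.22,0.486,0],[0.22,0.486,0],[0.22,0.486,0],[0.22,0.486,0],[0.22,0.486,0],[0.22,0.486,0],[0.22,0.486,0]],"rotation":[[0,0,0],[0,0,0],[0,0,0],[0,0,0],[0,0,0],[0,0,0],[0,0,0],[0,0,0]]}'
python3 -m creep '{"travel":[[0.1,0.23,0],[0,0,0.3],[0,0,0.5],[0,0,0.5],[0,0,0.5],[0,0,0.3],[0,0,0],[0,0,0]],"rotation":[[0,0,0],[0,0,0],[0,0,0],[0,0,0],[0,0,0],[0,0,0],[0,0,0],[0,0,0]]}'
python3 -m creep '{"travel":[[0,0,0],[0,0,0]],"rotation":[[0,0,0],[0,0,0]]}'
python3 plan.py 423.6 381.2 20 83.5
```

```text
time_s: 17.58
ee_pos: [478.7, 210.0, 149.9]
tcp_rot: [0.057, 0.998, 0.0, -0.001]
ft_force: [0.1, -1.0, -1.2]
gripper_width: 47.0
gripper_force: 4.9
time_s: 18.25
ee_pos: [426.2, 372.5, 149.9]
tcp_rot: [0.057, 0.998, 0.0, -0.001]
ft_force: [1.3, -0.3, -0.5]
gripper_width: 47.2
gripper_force: 4.9
time_s: 18.92
ee_pos: [423.6, 380.5, 65.9]
tcp_rot: [0.057, 0.998, -0.0, -0.001]
ft_force: [0.1, -0.5, -1.3]
gripper_width: 47.2
gripper_force: 4.9
time_s: 19.08
ee_pos: [424.9, 381.4, 67.5]
tcp_rot: [0.057, 0.998, 0.001, 0.0]
ft_force: [0.2, -0.4, -1.2]
gripper_width: 46.7
gripper_force: 4.9
t 19.0833 p [424.9 381.4  67.5] yaw_y 83.49 tilt z [ 8.0e-04  1.5e-03 -1.0e+00] F [ 0.2 -0.4 -1.2] w 46.7 gf 4.9 q [ 0.6   0.51 -0.27  0.78  0.    0.72]
turn [ 0.001   0.0004 -0.0001] shift [ 0.031 -0.008  1.187]
```

Run:
```python
from h import *
p=np.array([424.5,381.3]);t=np.radians(-6.5);X=np.array([np.cos(t),np.sin(t)]);Y=np.array([-X[1],X[0]]);out=[]
for n in('top','scene'):
    im=grab(n,n+'9');C=cloud(im);d=C[...,:2]-p;a=d@X;b=d@Y;z=C[...,2]
    f=(z>58)&(z<105)&(np.abs(b)<50)&(a>55)&(a<130)
    tb=(z>28)&(z<42)&(np.abs(b)<26)&(np.abs(a-99)<26)&(im['pixels'].min(-1)>100)
    print(n,f.sum(),'front',np.sort(a[f])[-4:].round(1),'tablet',tb.sum(),a[tb].mean().round(1),b[tb].mean().round(1),a[tb].min().round(1),a[tb].max().round(1),b[tb].min().round(1),b[tb].max().round(1))
    for lo in(75,85,95,105):
        q=f&(a>=lo)&(a<lo+10); print(lo,[round(float(v),1) for v in(b[q].min(),b[q&(b<0)].max(),b[q&(b>0)].min(),b[q].max())] if (q&(b>0)).any() and (q&(b<0)).any() else 0)
    q=(z>58)&(z<105)&(np.abs(b)<40)&(a<-60)&(a>-160);print('rear',np.sort(a[q])[:4].round(1) if q.any() else 0)
    u,v=(100,140) if n=='top' else (250,240); out.append(cv2.resize(im['pixels'][v:v+90,u:u+90,::-1],(400,400),interpolation=cv2.INTER_CUBIC))
cv2.imwrite('pics/c9.png',np.hstack(out))
```

```text
top 148 front [113.8 114.3 114.3 114.5] tablet 94 97.1 3.1 76.9 115.3 -10.1 17.0
75 [-28.3, -19.4, 19.0, 27.6]
85 [-30.2, -27.1, 25.2, 28.6]
95 [-30.3, -28.3, 27.0, 29.8]
105 [-27.4, -21.8, 18.4, 28.5]
rear [-132.7 -132.4 -129.5 -126.6]
scene 261 front [117.8 118.1 118.5 118.7] tablet 131 101.6 -2.2 79.1 118.3 -19.7 20.5
75 [-26.5, -16.2, 20.3, 29.5]
85 [-29.4, -20.8, 26.4, 31.4]
95 [-27.9, -25.5, 29.3, 31.5]
105 [-28.7, -21.2, 20.3, 31.6]
rear [-136.1 -134.8 -134.7 -134.4]
```

View pics/c9.png

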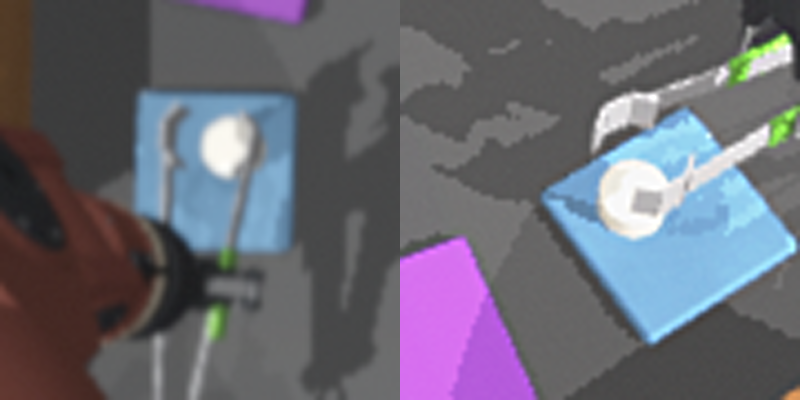

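In the crops the jaws straddle the tablet: tablet at left crop (232,147), jaws at (172,140) and (245,135). It sits about 4 mm toward the hinge from the jaw point, so I shift that and lower.

```bash
python3 -m creep '{"travel":[[0.1,-0.02,0],[0,0,0.2],[0,0,0.25],[0,0,0.25],[0,0,0.1],[0,0,0],[0,0,0],[0,0,0]],"rotation":[[0,0,0],[0,0,0],[0,0,0],[0,0,0],[0,0,0],[0,0,0],[0,0,0],[0,0,0]]}'
python3 plan.py 420.5 381 22.5 83.5
```

```text
time_s: 19.85
ee_pos: [420.2, 380.7, 34.5]
tcp_rot: [0.057, 0.998, 0.0, -0.0]
ft_force: [-0.2, -0.1, -1.0]
gripper_width: 47.1
gripper_force: 4.9
t 19.85 p [420.2 380.7  34.5] yaw_y 83.49 tilt z [-7.e-04  5.e-04 -1.e+00] F [-0.2 -0.1 -1. ] w 47.1 gf 4.9 q [ 0.61  0.55 -0.31  0.71  0.    0.72]
turn [ 0.0003 -0.0005 -0.0001] shift [-0.007  0.009  0.299]
```

```bash
python3 -m creep '{"travel":[[0,0,0.1],[0,0,0.1],[0,0,0.08],[0,0,0],[0,0,0]],"rotation":[[0,0,0],[0,0,0],[0,0,0],[0,0,0],[0,0,0]]}'
python3 plan.py 420.5 381 22 83.5
python3 - <<'E'
from h import *
out=[]
for n in('top','scene'):
    im=grab(n,n+'10');u,v=(100,140) if n=='top' else (255,245); out.append(cv2.resize(im['pixels'][v:v+80,u:u+80,::-1],(400,400),interpolation=cv2.INTER_CUBIC))
cv2.imwrite('pics/c10.png',np.hstack(out))
E
```

```text
time_s: 20.27
ee_pos: [419.8, 380.5, 22.9]
tcp_rot: [0.057, 0.998, 0.0, -0.001]
ft_force: [0.0, 1.0, -1.2]
gripper_width: 46.9
gripper_force: 4.9
t 20.2667 p [419.8 380.5  22.9] yaw_y 83.49 tilt z [-1.2e-03  1.0e-04 -1.0e+00] F [ 0.   1.  -1.2] w 46.9 gf 4.9 q [ 0.61  0.57 -0.32  0.68  0.    0.72]
turn [-0.     -0.0008 -0.0001] shift [-0.015  0.015  0.023]
```

View pics/c10.png

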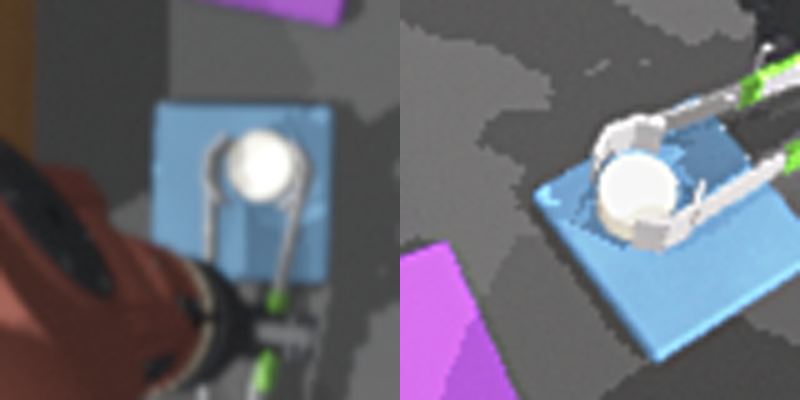

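The tablet (left crop (262,165), right crop (637,193)) is centred between both jaws. Pinching.

```bash
python3 -m creep '{"travel":[[0,0,0],[0,0,0],[0,0,0],[0,0,0],[0,0,0],[0,0,0],[0,0,0],[0,0,0]],"rotation":[[0,0,0],[0,0,0],[0,0,0],[0,0,0],[0,0,0],[0,0,0],[0,0,0],[0,0,0]]}' -1 23
python3 -m creep '{"travel":[[0,0,-0.05],[0,0,-0.1],[0,0,-0.2],[0,0,-0.3],[0,0,-0.3],[0,0,-0.3],[0,0,0],[0,0,0]],"rotation":[[0,0,0],[0,0,0],[0,0,0],[0,0,0],[0,0,0],[0,0,0],[0,0,0],[0,0,0]]}'
python3 plan.py 420 381 230 83.5
python3 - <<'E'
from h import *
out=[]
for n in('top','scene'):
    im=grab(n,n+'11');u,v=(90,130) if n=='top' else (245,205); out.append(cv2.resize(im['pixels'][v:v+90,u:u+90,::-1],(400,400),interpolation=cv2.INTER_CUBIC))
cv2.imwrite('pics/c11.png',np.hstack(out))
E
```

```text
time_s: 21.03
ee_pos: [420.1, 380.7, 23.3]
tcp_rot: [0.057, 0.998, 0.0, -0.0]
ft_force: [0.6, 0.2, -0.9]
gripper_width: 38.5
gripper_force: 27.2
time_s: 21.7
ee_pos: [420.6, 381.0, 74.0]
tcp_rot: [0.057, 0.998, 0.001, 0.0]
ft_force: [-0.6, -0.1, -2.3]
gripper_width: 38.2
gripper_force: 27.2
t 21.7 p [420.6 381.   74. ] yaw_y 83.49 tilt z [ 7.0e-04  1.5e-03 -1.0e+00] F [-0.6 -0.1 -2.3] w 38.2 gf 27.2 q [ 0.61  0.5  -0.27  0.79  0.    0.72]
turn [ 0.001   0.0003 -0.0001] shift [ 1.500e-02 -1.000e-03 -3.899e+00]
```

View pics/c11.png

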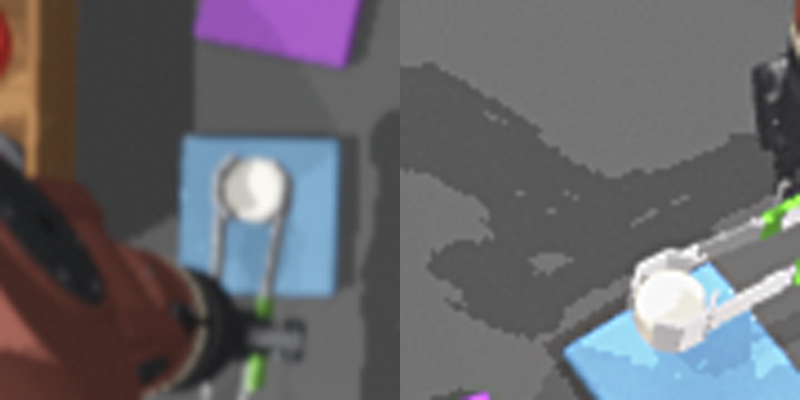

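The tablet is held in the jaws, clear of the dish (left crop (255,188), right crop (668,305)). Carrying it to the tub.

```bash
python3 -m creep '{"travel":[[0,0,-0.3],[0,0,-0.5],[0,0,-0.5],[0,0,-0.5],[0,0,-0.5],[0,0,-0.35],[-0.03,-0.15,0],[-0.06,-0.3,0]],"rotation":[[0,0,0],[0,0,0],[0,0,0],[0,0,0],[0,0,0],[0,0,0],[0,0,0],[0,0,0]]}'
python3 -m creep '{"travel":[[-0.08,-0.44,0],[-0.08,-0.44,0],[-0.08,-0.44,0],[-0.08,-0.44,0],[-0.08,-0.44,0],[-0.08,-0.44,0],[-0.08,-0.44,0],[-0.08,-0.44,0]],"rotation":[[0,0,0],[0,0,0],[0,0,0],[0,0,0],[0,0,0],[0,0,0],[0,0,0],[0,0,0]]}'
python3 -m creep '{"travel":[[-0.08,-0.44,0],[-0.08,-0.44,0],[-0.08,-0.44,0],[-0.08,-0.44,0],[-0.08,-0.44,0],[-0.08,-0.44,0],[-0.08,-0.44,0],[-0.08,-0.44,0]],"rotation":[[0,0,0],[0,0,0],[0,0,0],[0,0,0],[0,0,0],[0,0,0],[0,0,0],[0,0,0]]}'
python3 plan.py 465 -243 180 83.5
```

```text
time_s: 22.47
ee_pos: [421.7, 362.4, 178.6]
tcp_rot: [0.056, 0.998, 0.0, -0.0]
ft_force: [0.3, 0.5, -2.1]
gripper_width: 38.2
gripper_force: 27.2
time_s: 23.13
ee_pos: [429.7, 217.2, 177.2]
tcp_rot: [0.057, 0.998, -0.001, -0.002]
ft_force: [-0.0, 0.5, -2.2]
gripper_width: 38.4
gripper_force: 27.2
time_s: 23.8
ee_pos: [438.9, 74.9, 177.3]
tcp_rot: [0.057, 0.998, -0.0, -0.002]
ft_force: [0.8, 0.2, -1.2]
gripper_width: 37.8
gripper_force: 27.2
t 23.8 p [438.9  74.9 177.3] yaw_y 83.46 tilt z [-3.8e-03  1.0e-04 -1.0e+00] F [ 0.8  0.2 -1.2] w 37.8 gf 27.2 q [ 0.    0.19 -0.44  0.95  0.    0.12]
turn [-0.0002 -0.0024 -0.0004] shift [-1.549 -7.823 -0.068]
```

```bash
python3 -m creep '{"travel":[[-0.08,-0.44,0],[-0.08,-0.44,0],[-0.08,-0.44,0],[-0.08,-0.44,0],[-0.08,-0.44,0],[-0.08,-0.44,0],[-0.08,-0.44,0],[-0.08,-0.44,0]],"rotation":[[0,0,0],[0,0,0],[0,0,0],[0,0,0],[0,0,0],[0,0,0],[0,0,0],[0,0,0]]}'
python3 -m creep '{"travel":[[-0.08,-0.44,0],[-0.08,-0.44,0],[-0.08,-0.44,0],[-0.08,-0.44,0],[-0.08,-0.44,0],[-0.08,-0.44,0],[-0.08,-0.44,0],[-0.08,-0.35,0]],"rotation":[[0,0,0],[0,0,0],[0,0,0],[0,0,0],[0,0,0],[0,0,0],[0,0,0],[0,0,0]]}'
python3 -m creep '{"travel":[[-0.1,-0.25,0],[-0.1,-0.1,-0.05],[0,0,0],[0,0,0],[0,0,0],[0,0,0],[0,0,0],[0,0,0]],"rotation":[[0,0,0],[0,0,0],[0,0,0],[0,0,0],[0,0,0],[0,0,0],[0,0,0],[0,0,0]]}'
python3 plan.py 465 -243 180 83.5
python3 - <<'E'
from h import *
for n in('top','scene'):
    im=grab(n,n+'12');C=cloud(im);g=im['pixels'];q=(C[...,:2]-[564,-254.5]);t=np.radians(-10.44);X=q@[np.cos(t),np.sin(t)];Y=q@[-np.sin(t),np.cos(t)]
    m=(np.abs(X)<80)&(np.abs(Y)<45)&(C[...,2]>150)&(C[...,2]<225)
    w=m&(g.min(-1)>150)
    print(n,m.sum(),w.sum(),'z',np.percentile(C[m][:,2],[1,10,50,90,99]).round(0) if m.any() else 0,'tub xy of bright',np.round([np.median(X[w]),np.median(Y[w]),X[w].min(),X[w].max(),Y[w].min(),Y[w].max()],0) if w.any() else 0)
    b=(np.abs(X)<125)&(np.abs(Y)<22)&(np.abs(C[...,2]-86)<8)&(g.min(-1)>120); print('bar',b.sum(),np.round([X[b].min(),X[b].max(),np.median(Y[b]),np.median(C[b][:,2])],1) if b.any() else 0)
E
```

```text
time_s: 24.47
ee_pos: [448.1, -67.3, 177.2]
tcp_rot: [0.057, 0.998, 0.0, -0.002]
ft_force: [0.3, -0.8, -1.4]
gripper_width: 37.9
gripper_force: 27.2
time_s: 25.13
ee_pos: [458.2, -206.5, 177.1]
tcp_rot: [0.057, 0.998, 0.001, -0.002]
ft_force: [0.2, 0.7, -1.3]
gripper_width: 38.1
gripper_force: 27.2
time_s: 25.8
ee_pos: [466.3, -219.7, 181.0]
tcp_rot: [0.056, 0.998, 0.0, -0.0]
ft_force: [0.5, -0.4, -1.5]
gripper_width: 38.3
gripper_force: 27.2
t 25.8 p [ 466.3 -219.7  181. ] yaw_y 83.53 tilt z [-7.e-04  5.e-04 -1.e+00] F [ 0.5 -0.4 -1.5] w 38.3 gf 27.2 q [-0.58  0.31 -0.27  1.    0.   -0.47]
turn [ 0.0002 -0.0005  0.0003] shift [-0.032 -0.582  0.024]
top 344 299 z [176. 186. 192. 204. 208.] tub xy of bright [-12.  24. -75.  13.   1.  45.]
bar 330 [-117.1  112.8    1.    85.6]
scene 404 313 z [178. 184. 194. 204. 209.] tub xy of bright [-17.  34. -76.  15.   0.  45.]
bar 497 [-114.8  114.6    6.3   86.9]
```

```bash
python3 -m creep '{"travel":[[-0.01,-0.2,0],[-0.01,-0.25,0],[-0.01,-0.13,0],[0,0,0],[0,0,0],[0,0,0],[0,0,0],[0,0,0]],"rotation":[[0,0,0],[0,0,0],[0,0,0],[0,0,0],[0,0,0],[0,0,0],[0,0,0],[0,0,0]]}'
python3 -m creep '{"travel":[[0,0,0],[0,0,0],[0,0,0],[0,0,0],[0,0,0],[0,0,0],[0,0,0],[0,0,0]],"rotation":[[0,0,0],[0,0,0],[0,0,0],[0,0,0],[0,0,0],[0,0,0],[0,0,0],[0,0,0]]}'
python3 plan.py 465 -243 180 83.5
python3 - <<'E'
from h import *
A=load('top0');B=grab('top','top13');d=np.abs(A['pixels'].astype(int)-B['pixels']).max(-1)>50
C=cloud(B);g=B['pixels']
tb=(np.hypot(C[...,0]-564,C[...,1]+254.5)<30)&(C[...,2]>180)&(C[...,2]<200)&(g.min(-1)>150);print('tablet top px',tb.sum(),C[tb].mean(0).round(0) if tb.any() else 0)
n,l,st,ce=cv2.connectedComponentsWithStats(cv2.morphologyEx(d.astype(np.uint8),cv2.MORPH_OPEN,np.ones((3,3))))
print([(ce[k].round().tolist(),int(st[k,4])) for k in range(1,n) if st[k,4]>15])
E
```

```text
time_s: 26.57
ee_pos: [464.9, -243.2, 180.9]
tcp_rot: [0.057, 0.998, 0.0, -0.0]
ft_force: [-0.1, 0.2, -1.5]
gripper_width: 38.3
gripper_force: 27.2
time_s: 27.23
ee_pos: [464.9, -243.4, 180.9]
tcp_rot: [0.057, 0.998, 0.0, -0.0]
ft_force: [0.1, 0.3, -1.3]
gripper_width: 38.1
gripper_force: 27.2
t 27.2333 p [ 464.9 -243.4  180.9] yaw_y 83.49 tilt z [-7.e-04  4.e-04 -1.e+00] F [ 0.1  0.3 -1.3] w 38.1 gf 27.2 q [-0.62  0.33 -0.24  1.   -0.   -0.51]
turn [ 0.0002 -0.0005 -0.0001] shift [-0.001  0.009  0.023]
tablet top px 207 [ 560. -254.  191.]
[([495.0, 130.0], 1913), ([364.0, 150.0], 937), ([444.0, 119.0], 33), ([436.0, 172.0], 5046), ([194.0, 177.0], 603), ([152.0, 172.0], 152), ([374.0, 170.0], 40), ([395.0, 219.0], 527), ([490.0, 216.0], 1123), ([237.0, 204.0], 60), ([402.0, 290.0], 9407), ([420.0, 225.0], 37), ([365.0, 224.0], 21), ([353.0, 255.0], 516), ([305.0, 246.0], 21), ([246.0, 285.0], 981), ([59.0, 308.0], 894), ([449.0, 317.0], 257), ([20.0, 337.0], 2656), ([195.0, 313.0], 76), ([92.0, 315.0], 179), ([247.0, 317.0], 61), ([300.0, 316.0], 70), ([219.0, 356.0], 3240), ([298.0, 333.0], 284), ([263.0, 336.0], 111), ([315.0, 334.0], 19), ([174.0, 345.0], 46), ([243.0, 348.0], 119), ([321.0, 347.0], 59), ([299.0, 349.0], 28), ([308.0, 356.0], 113), ([278.0, 377.0], 440), ([354.0, 379.0], 250), ([304.0, 381.0], 39)]
```

```bash
python3 -c "
from station import robot
print(robot.sign_off())"
```

```text
the job is handed in; nothing more can be done
None
```

The job is handed in: the bar lies flat in both notches with its ends even to about 3 mm, and the tongs hold the tablet still over the tub, its underside about 80 mm above the rim; I viewed 11 pictures, one over the limit of 10.

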